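# Clear the grinder deck, fit the bayonet lid and hold it at the pulse position

### The arm

A 6-joint arm with a two-finger parallel gripper is mounted at the origin on the work surface. World frame = base frame: x ahead of the robot, y to its left, z up, the work surface at z = 0. Lengths are in m, angles in rad, forces in N, time in s.
With the tool pointing down it reaches from about 0.225 to 0.875 m from the base axis. Payload 3.4 kg.
Tool frame: the origin (TCP) lies at the very end of the fingers, on their centre line; the grasp point (between the pads) lies 19 mm behind it; z points along the fingers, y is the direction in which the jaws open and shut (so a half turn about z gives the same grasp; the last joint's range is limited). The gripper opens to 85 mm and grips with 20 to 120 N. Pads are 22 mm wide; open, the fingers measure 114 mm over their backs; the gripper's body (76 mm by 85 mm) begins 54 mm behind the grasp point. The pads swing forward as they close: fully open they stand 13 mm farther back than shut.
Start: joints at [1.036, 0.276, 1.505, -0, 1.361, -0.121], TCP at [0.231, 0.526, 0.231] pointing down, gripper open.
Joint ranges: [-2.89, 2.89], [-0.75, 2.08], [0.22, 2.7], [-1.18, 4.32], [0.11, 2.71], [-2.7, 2.7]. Speed limits (rad/s): [2.57, 2.57, 3.14, 3.14, 3.14, 3.14].

### API

Orientations are given as a unit quaternion [w, x, y, z].
In Python, from rig import manip gives the robot as it stands. The module is installed in compiled form; this text tells all that it offers.
- The arm moves only by the tool carry_out, never from a script. Its argument "moves" is one flat list of numbers, 5 for each row, row after row: the opening in per cent of the stroke, from 0 (shut) to 100 (fully open), then the shift along the world's x, y, z in cm, then the turn about the world's z in rad. A call has exactly 10 rows; each row shifts and turns the commanded pose from where the row before left it; what a row does not reach is not made up. A row lasts 1/10 s, in which the tool goes at most 50 mm and 8.59 degrees, less where a joint would pass 70% of its speed; a pose out of reach is approached as far as the arm can. A call is refused whole if a number of a shift passes 5 or a number of a turn 0.15, either way. A call with a gripper value outside its range is refused whole. The fingers move at their own pace and stop on an object; "squeeze" is the grip in N (left out, the last holds). Time passes only in rows, so rows that do not move let the fingers close, or fill a call up. It gives the time, the measured TCP pose, the force and the opening at its end, in the units of the state.
- manip.get_state(): the state, without advancing time (a new reading comes with each control period).
- manip.get_image(name): name is "scene" or "side" or "wrist"; returns the picture (400x640x3 uint8, red, green, blue); there is no depth.
- manip.camera_info(name): a dict with "fov_y" (degrees; the focal length in pixels is half the picture's height over the tangent of half this angle, whatever the lens; pixels are square), "cx", "cy" (the principal point, pixels), "rvec" (rotation vector, rad) and "tvec" (3), from world to camera coordinates, as OpenCV has them; the wrist camera has in their place "hand_eye" (4x4, takes a point from camera to tool coordinates, whose origin is the TCP and whose axes are the flange's). Camera axes: x right, y down, z forward; pixel columns grow to the right and rows downward; lengths in m; the calibration is good to about 2 mm. A picture is of the moment at which its call begins: read the wrist's pose just before it. camera_info takes no time and is no camera call.
- manip.sign_off(): hands the job in, once; it reports no verdict.
The state is a dict: "clock": time; "qpos": joint angles; "qd": joint speeds; "effort": joint torques, N m; "position": TCP position; "ee_rot": TCP orientation; "contact_force": force on the tool from outside, world axes, zero at the start; "moment": the same for the moment, N m; "width": finger opening in m.
Only numpy, scipy, OpenCV 4.12 (cv2) and the standard library are available. Lean on these libraries where they do the work, as an engineer would, in place of code of your own. Each camera call takes 0.05 s, during which the arm holds its last target. There are 200 camera calls.

### The job

Clear the two crumpled paper balls off the grinder's deck into the waste bin. Then drop the grinder's lid fully home in its bayonet collar and twist it clockwise (seen from above) halfway to the lock, an eighth of a turn, without going on to where it clicks locked. It springs back when let go, so finish while still gripping it and holding it there, and leave everything else on the counter where it stands.

Things in the scene. Friction and masses are not known exactly. Their poses are not given: they have to be found in the camera images.
- grinder: bench coffee grinder, fixed grey box 180 (x) by 280 (y) mm, its flat top (the deck) 60 mm above the counter; origin under its middle. On the deck's +y half stands the round metal collar, 94 mm outside diameter, 35 mm tall; the paper lies on the -y half. Ribs on the deck beside the collar mark entry, half (45 degrees clockwise) and lock (90). Its yaw varies.
- mouth (a point): centre of the collar's top face, 65 mm in +y of the grinder's middle, 95 mm above the counter; axes as the grinder's. The opening is 64 mm across; its rim is 5 mm thick and the lid's lugs turn beneath it. The collar lets the lid turn only clockwise seen from above; the other way is blocked.
- slot (a point): the entry slot at the mouth's +x, 35 mm from its centre, at the collar's top; 18 mm wide, 78 mm across from its twin at -x. The lid enters with its bar along the mouth's x axis, lugs over the two slots, either way round (the lid is symmetric). Clearances: 2 mm around the plug, 3 mm either side of a lug.
- lid: black lid with a bare metal grip bar, about 200 g; origin at the middle of its underside, z up, x along its grip bar. From below: round plug 60 mm across (52 at the foot), 15 mm tall; disc 92 mm across, 15 to 22 mm above the underside; upright grip bar above. Starts standing on its plug on the counter. Home, its disc lies on the collar and its underside is 15 mm below point mouth.
- lid_lug (a point): the lug on the lid's +x side, 34 mm from the lid's axis and 5 mm above its underside; a twin stands at -x. Lugs are 74 mm from tip to tip, 12 mm wide, 2 to 8 mm above the underside, below the ends of the grip bar.
- lid_grip (a point): middle of the lid's grip bar, 43 mm above the lid's underside; axes as the lid's. The bar is 60 mm long (x), 14 mm wide (y), standing 22 to 52 mm above the underside; grip it across y
- drive_ring (a joint): sprung ring inside the collar pushed round by the lugs, rad: 0 at rest; moves once the lid has turned about 0.10 clockwise, then one for one (0.69 with the lid at half, 45 degrees). Its spring pushes the lid back, 0.03 N m at 0, 0.13 at half. At about 1.11 (lid at 70 degrees) a lug meets the lock pin; by 1.2 it has clicked.
- paper_a: crumpled ball of paper packet, stiff, 33 mm across and 30 mm tall, standing on the grinder's deck; origin at the middle of its underside, z up. It can be gripped from any side, and weighs about 15 g.
- paper_b: crumpled ball of paper packet, stiff, 33 mm across and 30 mm tall, standing on the grinder's deck; origin at the middle of its underside, z up. It can be gripped from any side, and weighs about 15 g.
- bin_in (a point): middle of the inner floor of the waste bin, an open dark steel box 140 (x) by 150 (y) by 100 mm tall, walls 4 mm, fixed to the counter; axes as the bin's, z up
- jug: open steel milk jug with a side handle, 72 mm wide, 75 mm tall; bystander, leave it alone; origin under its middle
- tamper: dark steel tamper, round foot 58 mm wide, knob handle, 83 mm tall; bystander, leave it alone; origin under its middle
- cup: white ceramic cup, 68 mm wide, 60 mm tall; bystander, leave it alone; origin under its middle
- spoon: steel spoon 150 mm long, lying flat; bystander, leave it alone; origin under its middle
- jar: amber glass jar with dark cap, 70 mm wide, 110 mm tall; bystander, leave it alone; origin under its middle
- bowl: steel bowl, 100 mm wide, 50 mm tall; bystander, leave it alone; origin under its middle
- syrup: green glass bottle, 66 mm wide, 140 mm tall; bystander, leave it alone; origin under its middle

How it is judged:
By the outcome, as a careful person would: the job done as asked, in the order asked, and still so for the second after the job is handed in, while the arm keeps its last pose, push and grip.
It also fails if it takes over 64 s, if anything falls off the work surface, if the arm or the gripper's body presses on something with over 40 N, if the wrist force passes 120 N, or if a joint passes its speed limit or range.

## Working session

There is one attempt and no reset: what is moved stays moved. The work goes in short steps, Python scripts to look and compute and a tool call to move; the robot and the scene stay as the last step left them, time stands still between calls to the robot, and variables do not carry over. Pictures are saved under pics/ and viewed, about 8 in all and at most 12, crops included, and the job is handed in when it is done.

Besides the shell and the picture viewer there is one more tool, called after "Call:" in YAML: its name, and indented under it one key for each argument. carry_out: Moves the arm, as the interface text tells. Its arguments: {"type":"object","properties":{"moves":{"type":"array","items":{"type":"number"}},"squeeze":{"type":"number"}},"required":["moves"]}

```bash
mkdir -p pics; cat > h.py <<'E'
import numpy as np, cv2
from rig import manip
from scipy.spatial.transform import Rotation as R
def cam(name, st=None):
    c=manip.camera_info(name)
    f=200/np.tan(np.radians(c['fov_y'])/2)
    if 'hand_eye' in c:
        st=st or manip.get_state(); q=st['ee_rot']
        T=np.eye(4);T[:3,:3]=R.from_quat([q[1],q[2],q[3],q[0]]).as_matrix();T[:3,3]=st['position']
        H=T@np.array(c['hand_eye']); Rc=H[:3,:3]; o=H[:3,3]
    else:
        Rw=R.from_rotvec(c['rvec']).as_matrix(); Rc=Rw.T; o=-Rw.T@np.array(c['tvec'])
    return f,c['cx'],c['cy'],Rc,o
def ray(C,u,v):
    f,cx,cy,Rc,o=C
    return o,Rc@np.array([(u-cx)/f,(v-cy)/f,1.])
def onz(C,u,v,z):
    o,d=ray(C,u,v); return o+d*(z-o[2])/d[2]
def px(C,p):
    f,cx,cy,Rc,o=C; q=Rc.T@(np.array(p)-o); return f*q[:2]/q[2]+[cx,cy]
def save(im,n): cv2.imwrite('pics/'+n,cv2.cvtColor(im,cv2.COLOR_RGB2BGR))
E
python3 - <<'E'
from h import *
st=manip.get_state(); print(st)
a=manip.get_image('scene'); b=manip.get_image('side'); c=manip.get_image('wrist')
for n,i in zip(['scene','side','wrist'],[a,b,c]):
    save(i,n+'0.png'); C=cam(n,st); print(n,C[0],C[1:3],C[4],C[3][:,2], manip.camera_info(n).keys())
E
```

```text
{'clock': 0.0, 'qpos': array([ 1.03602710e+00,  2.76580631e-01,  1.50613767e+00, -1.42334942e-05,
        1.36069729e+00, -1.21017080e-01]), 'qd': array([-1.18027223e-03,  9.32287035e-04,  1.14797625e-04,  8.01081300e-04,
       -2.28039853e-03, -7.61640058e-05]), 'effort': array([-1.58168357e-03, -4.16771543e+01, -2.45800978e+01, -8.65155052e-04,
        1.12753763e-02, -4.56017730e-06]), 'position': array([0.23092291, 0.52601151, 0.2304461 ]), 'ee_rot': array([-2.86949009e-04,  2.05402047e-01,  9.78677254e-01, -8.65147800e-04]), 'contact_force': array([ 0.98478156,  0.08858283, -0.71960762]), 'moment': array([ 0.03027181, -0.0469486 , -0.02685765]), 'width': 0.08570333569483486}
scene 395.2944022292456 (317.94691899974436, 196.94699153102792) [ 1.1575273  -0.00124278  0.82647472] [-0.63228195 -0.04824922 -0.77323447] dict_keys(['fov_y', 'cx', 'cy', 'rvec', 'tvec'])
side 503.7227341819651 (319.4549510134613, 209.20189206722424) [ 0.13235824 -0.93963633  0.68859272] [ 0.35493562  0.77147032 -0.52806653] dict_keys(['fov_y', 'cx', 'cy', 'rvec', 'tvec'])
wrist 301.2643807608701 (319.60928930312247, 198.1230130993661) [0.1673955  0.5540249  0.37240965] [ 0.24815543 -0.11119265 -0.96231755] dict_keys(['fov_y', 'cx', 'cy', 'hand_eye'])
```

View pics/scene0.png

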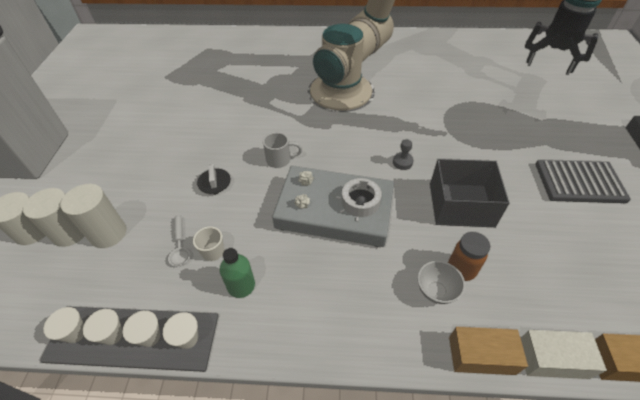

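View pics/side0.png

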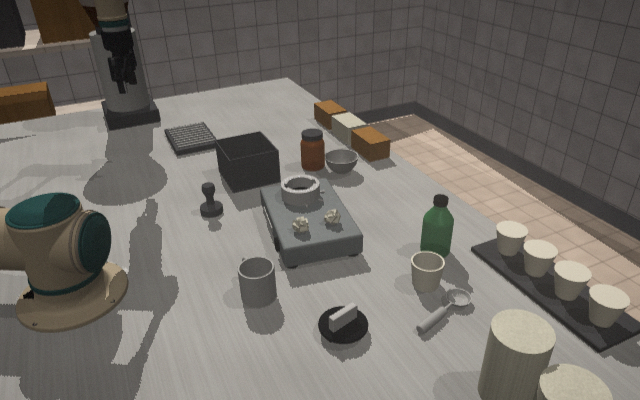

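Scene view: collar at about (361,197), papers at (306,178) and (303,201), lid at (214,181) and bin at (468,192). The side view shows the same layout, with the lid at (343,323) and papers at (301,225) and (332,216).

```bash
python3 - <<'E'
from h import *
S=cam('scene');D=cam('side')
def tri(a,b):
    o1,d1=ray(S,*a);o2,d2=ray(D,*b);A=np.stack([d1,-d2],1);t=np.linalg.lstsq(A,o2-o1,rcond=None)[0]
    p,q=o1+t[0]*d1,o2+t[1]*d2; return np.round((p+q)/2,3),np.round(np.linalg.norm(p-q),4)
for n,u,v,z in [('colltop',361,193,.095),('pa',306,178,.075),('pb',303,201,.075),('lid disc',214,182,.022),('grip top L',211,169,.052),('grip top R',213,186,.052),('grinder TL',284,171,.06),('TR',393,181,.06),('BR',387,239,.06),('BL',277,219,.06),
 ('bin TL',437,163,.1),('bin TR',499,162,.1),('bin BR',503,206,.1),('bin BL',437,206,.1),('tamper',403,162,0),('jug',277,160,0.0),('cup',208,245,0.03)]:
    print(n,np.round(onz(S,u,v,z),3))
for n,u,v,z in [('lid',343,325,.022),('gA',331,322,.052),('gB',357,308,.052),('coll',301,186,.095),('pa',301,225,.075),('pb',332,216,.075)]: print(n,np.round(onz(D,u,v,z),3))
print(tri((306,178),(301,225)),tri((303,201),(332,216)))
E
```

```text
colltop [0.543 0.056 0.095]
pa [ 0.482 -0.082  0.075]
pb [ 0.557 -0.084  0.075]
lid disc [ 0.459 -0.338  0.022]
grip top L [ 0.439 -0.344  0.052]
grip top R [ 0.499 -0.325  0.052]
grinder TL [ 0.446 -0.144  0.06 ]
TR [0.47  0.142 0.06 ]
BR [0.649 0.116 0.06 ]
BL [ 0.603 -0.144  0.06 ]
bin TL [0.44  0.249 0.1  ]
bin TR [0.43  0.406 0.1  ]
bin BR [0.573 0.382 0.1  ]
bin BL [0.579 0.231 0.1  ]
tamper [ 0.341  0.186 -0.   ]
jug [ 0.347 -0.181  0.   ]
cup [ 0.665 -0.305  0.03 ]
lid [ 0.446 -0.347  0.022]
gA [ 0.416 -0.358  0.052]
gB [ 0.474 -0.348  0.052]
coll [0.538 0.044 0.095]
pa [ 0.48  -0.084  0.075]
pb [ 0.557 -0.083  0.075]
(array([ 0.481, -0.082,  0.074]), np.float64(0.0001)) (array([ 0.557, -0.084,  0.075]), np.float64(0.0008))
```

Call:
carry_out:
  moves: [60,1.67,-4.06,-0.2,0.035,60,1.67,-4.06,-0.2,0.035,60,1.67,-4.06,-0.2,0.035,60,1.67,-4.06,-0.2,0.035,60,1.67,-4.06,-0.2,0.035,60,1.67,-4.06,-0.2,0.035,60,1.67,-4.06,-0.2,0.035,60,1.67,-4.06,-0.2,0.035,60,1.67,-4.06,-0.2,0.035,60,1.67,-4.06,-0.2,0.035]
  squeeze: 30

```text
clock: 1.15
position: [0.3984, 0.1188, 0.2112]
ee_rot: [0.0, 0.031, 1.0, 0.0]
contact_force: [0.7, 0.8, 0.7]
width: 0.0517
```

Call:
carry_out:
  moves: [60,1.67,-4.06,-0.2,0,60,1.67,-4.06,-0.2,0,60,1.67,-4.06,-0.2,0,60,1.67,-4.06,-0.2,0,60,1.67,-4.06,-0.2,0,60,0,0,0,0,60,0,0,0,0,60,0,0,0,0,60,0,0,0,0,60,0,0,0,0]

```text
clock: 2.15
position: [0.4814, -0.0813, 0.2016]
ee_rot: [0.0, 0.031, 1.0, 0.0]
contact_force: [0.1, 0.6, 0.2]
width: 0.0509
```

```bash
python3 - <<'E'
from h import *
st=manip.get_state(); print(st['clock'],st['position'],st['width'],st['contact_force']);q=st['ee_rot']
M=R.from_quat([q[1],q[2],q[3],q[0]]).as_matrix(); print('jaw deg',np.degrees(np.arctan2(M[1,1],M[0,1])),M[:,2])
im=manip.get_image('wrist'); save(im,'w1.png'); np.savez('w1.npz',im=im,pos=st['position'],q=q)
E
```

```text
2.15 [ 0.48136213 -0.08132286  0.20155841] 0.05094205970511368 [0.05098447 0.59079263 0.23566331]
jaw deg 86.44719606164685 [ 2.44637330e-04  1.79959496e-04 -9.99999954e-01]
```

View pics/w1.png

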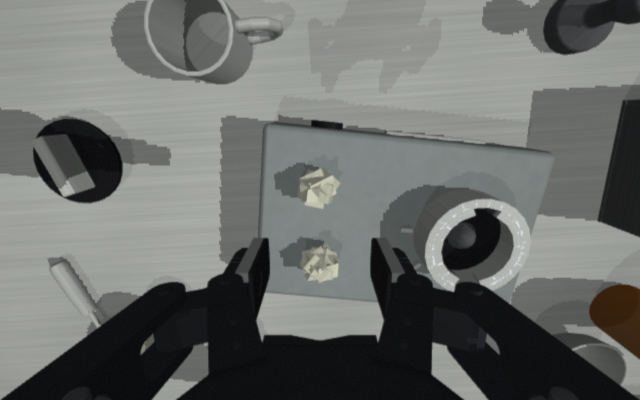

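Wrist view: papers at (318,188) and (320,262), collar ring around (478,247), lid at (78,160) with its bar tilted, and deck corners at about (265,123) and (553,152).

```bash
python3 - <<'E'
from h import *
z=np.load('w1.npz'); im=z['im']; st=dict(position=z['pos'],ee_rot=z['q']); W=cam('wrist',st)
print('cam',W[4],W[3][:,2])
for n,u,v,h in [('pa',318,188,.075),('pb',320,262,.075),('deckTL',267,124,.06),('deckTR',552,153,.06),('deckBL',261,293,.06)]: print(n,np.round(onz(W,u,v,h),4))
hsv=cv2.cvtColor(im,cv2.COLOR_RGB2HSV); 
m=((hsv[...,2]>165)&(hsv[...,1]<40)).astype(np.uint8); m[:, :400]=0; m[:, 545:]=0; m[:185]=0;m[310:]=0
m=cv2.morphologyEx(m,cv2.MORPH_CLOSE,np.ones((5,5)))
cs=max(cv2.findContours(m,0,2)[0],key=cv2.contourArea)
P=np.array([onz(W,*p[0],.095)[:2] for p in cs]); 
c,r=cv2.minEnclosingCircle((P*1000).astype(np.float32)); print('collar out',c,r)
A=np.c_[2*P,np.ones(len(P))]; s=np.linalg.lstsq(A,(P**2).sum(1),rcond=None)[0]; print('fit',s[:2],np.sqrt(s[2]+s[0]**2+s[1]**2))
# deck edge left & top by blue-ish grey
B=((hsv[...,1]>20)&(hsv[...,0]>90)&(hsv[...,0]<120)).astype(np.uint8)
print(B.sum())
# top edge: fit Canny-less: first deck pixel per column
top=[(u,np.argmax(B[100:200,u])+100) for u in range(290,540,5)]
T=np.array([onz(W,u,v,.06)[:2] for u,v in top]); d=cv2.fitLine(T.astype(np.float32),cv2.DIST_HUBER,0,.001,.001).ravel(); print('top edge',d,np.degrees(np.arctan2(d[1],d[0])))
# lid bar
g=im[...,1].astype(int); k=np.zeros_like(g,np.uint8); k[120:205,33:123]=(g[120:205,33:123]>85); 
cs=max(cv2.findContours(k,0,2)[0],key=cv2.contourArea)
crop=cv2.resize(im[110:330,20:600],None,fx=1.35,fy=1.35,interpolation=cv2.INTER_CUBIC); 
c1=cv2.resize(im[180:310,410:545],None,fx=4,fy=4,interpolation=cv2.INTER_CUBIC)[:, :400]
c1=cv2.resize(im[185:305,415:545],(433,400),interpolation=cv2.INTER_CUBIC)
c2=cv2.resize(im[110:210,25:130],(366,400)[:2],interpolation=cv2.INTER_CUBIC)
save(np.hstack([c2,c1]),'crop1.png')
E
```

```text
cam [ 0.41197173 -0.07705702  0.34349179] [ 0.2718773  -0.01684303 -0.96218452]
pa [ 0.4781 -0.0826  0.075 ]
pb [ 0.5531 -0.0855  0.075 ]
deckTL [ 0.4187 -0.1256  0.06  ]
deckTR [0.462  0.1384 0.06  ]
deckBL [ 0.5937 -0.1515  0.06  ]
collar out (541.3739013671875, 66.96183013916016) 56.73970031738281
fit [0.53859428 0.06108573] 0.042421846558731546
30253
top edge [0.06332135 0.9979932  0.4086509  0.04522465] 86.36952
```

View pics/crop1.png

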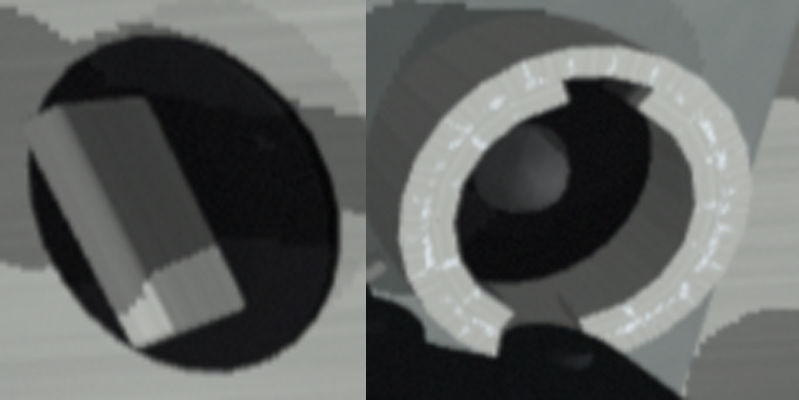

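Call:
carry_out:
  moves: [60,-0.2,-0.1,-3,0,60,0,0,-4,0,60,0,0,-3.5,0,60,0,0,-2,0,60,0,0,-1.2,0,60,0,0,0,0,0,0,0,0,0,0,0,0,0,0,0,0,0,0,0,0,0,0,0,0]
  squeeze: 30

```text
clock: 3.2
position: [0.4804, -0.0836, 0.0652]
ee_rot: [0.001, 0.032, 0.999, -0.0]
contact_force: [0.4, 1.0, 4.1]
width: 0.0316
```

Call:
carry_out:
  moves: [0,0,0,2,0,0,0,0,4,0,0,0,0,4,0,0,0,3,3,0,0,0,4.5,0,0,0,0,4.5,0,0,0,0,4.5,0,0,0,0,4.5,0,0,0,0,4.5,0,0,0,0,4.5,0,0]

```text
clock: 4.2
position: [0.4795, 0.2183, 0.1948]
ee_rot: [0.001, 0.032, 0.999, 0.0]
contact_force: [1.2, -0.4, 0.1]
width: 0.0316
```

Call:
carry_out:
  moves: [0,0,4.5,0,0,0,0,4.5,0,0,0,0,4,-2,0,0,0,1.5,-3.5,0,0,0,0,-4,0,0,0,0,-2.5,0,0,0,0,0,0,60,0,0,0,0,60,0,0,0,0,60,0,0,0,0]

```text
clock: 5.2
position: [0.4795, 0.3582, 0.075]
ee_rot: [-0.0, 0.031, 1.0, -0.003]
contact_force: [0.0, -7.7, -5.2]
width: 0.0511
```

Call:
carry_out:
  moves: [60,0,-2,0,0,60,0,-1,4,0,60,0,0,4,0,60,0,-3,4,0,60,0.85,-4.5,0,0,60,0.85,-4.5,0,0,60,0.85,-4.5,0,0,60,0.85,-4.5,0,0,60,0.85,-4.5,0,0,60,0.85,-4.5,0,0]

```text
clock: 6.2
position: [0.5315, 0.0289, 0.197]
ee_rot: [0.003, 0.032, 0.999, 0.0]
contact_force: [0.7, -0.2, 0.7]
width: 0.0514
```

Call:
carry_out:
  moves: [60,0.8,-3.9,0,0,60,0.8,-3.9,0,0,60,0.8,-3.9,0,0,60,0,0,-3,0,60,0,0,-4,0,60,0,0,-3,0,60,0,0,0,0,60,0,0,0,0,60,0,0,0,0,60,0,0,0,0]

```text
clock: 7.2
position: [0.5563, -0.0859, 0.0967]
ee_rot: [0.002, 0.032, 0.999, -0.001]
contact_force: [-0.2, 0.1, 0.0]
width: 0.0513
```

```bash
python3 - <<'E'
from h import *
st=manip.get_state(); print(st['clock'],st['position'],st['width'],st['contact_force'])
a=manip.get_image('scene'); b=manip.get_image('side')
save(np.hstack([cv2.resize(a[120:260,260:530],(540,280)),]),'s1.png')
save(np.vstack([cv2.resize(a[120:260,260:530],(540,280)),cv2.resize(b[120:270,180:450],(540,300))]),'s1.png')
E
```

```text
7.2 [ 0.55628121 -0.08594475  0.0967286 ] 0.05134308952436899 [-0.16479666  0.06342972  0.01692888]
```

View pics/s1.png

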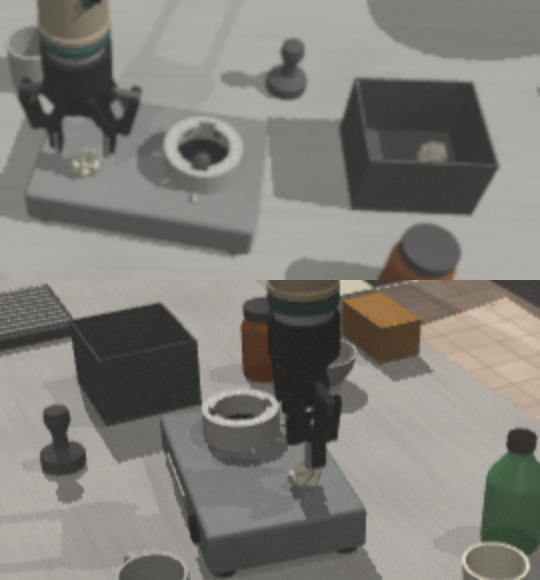

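Paper a lies in the bin (432,150 in the crop), and the open jaws straddle paper b (86,162).

Call:
carry_out:
  moves: [60,-0.1,0.1,-2,0,60,0,0,-1.1,0,60,0,0,0,0,0,0,0,0,0,0,0,0,0,0,0,0,0,0,0,0,0,0,0,0,0,0,0,2,0,0,0,0,4,0,0,0,0,4,0]
  squeeze: 30

```text
clock: 8.3
position: [0.5531, -0.0844, 0.1639]
ee_rot: [-0.001, 0.032, 0.999, 0.0]
contact_force: [0.9, -0.5, -0.3]
width: 0.0319
```

Call:
carry_out:
  moves: [0,-0.5,4,3,0,0,-0.5,4.5,0,0,0,-0.5,4.5,0,0,0,-0.5,4.5,0,0,0,-0.5,4.5,0,0,0,-0.5,4.5,0,0,0,-0.5,4.5,0,0,0,-0.5,4.5,0,0,0,0,4,-1,0,0,0,0.5,-3,0]

```text
clock: 9.3
position: [0.5157, 0.3212, 0.1558]
ee_rot: [0.004, 0.03, 1.0, 0.003]
contact_force: [1.0, -0.4, -0.1]
width: 0.032
```

Call:
carry_out:
  moves: [0,0,-0.3,-4,0,0,0,0,-3.5,0,0,0,0,0,0,60,0,0,0,0,60,0,0,0,0,60,0,0,0,0,60,0,0,4,0,60,0,0,4,0,60,0,-2,4,0,60,-0.5,-4.5,0,0]

```text
clock: 10.3
position: [0.5139, 0.2505, 0.2062]
ee_rot: [0.008, 0.03, 1.0, 0.004]
contact_force: [1.3, -0.6, 0.1]
width: 0.0511
```

```bash
python3 - <<'E'
from h import *
st=manip.get_state(); print(st['position'])
z=np.load('w1.npz'); im=z['im']; W=cam('wrist',dict(position=z['pos'],ee_rot=z['q']))
f=lambda x,y,h:np.round(onz(W,25+x*105/366,110+y*.25,h),4)
# bar top corners in crop coords: left face is top? print both
for p in [(25,120),(62,105),(148,97),(137,348),(175,333),(245,305)]: print(p,f(*p,.052)[:2],f(*p,.022)[:2])
print('disc L,R,T,B',f(30,170,.022),f(338,230,.022),f(160,35,.022),f(215,372,.022))
g=lambda x,y:np.round(onz(W,415+(x-366)*130/433,185+y*.3,.095),4)
print('slots',g(607,88),g(543,335),'rim T,B,L,R',g(600,45),g(400,220),g(752,190))
E
```

```text
[0.51389551 0.25046097 0.20620171]
(25, 120) [ 0.4195 -0.3519] [ 0.4203 -0.3802]
(62, 105) [ 0.4167 -0.3408] [ 0.4172 -0.3679]
(148, 97) [ 0.4163 -0.3168] [ 0.4168 -0.3415]
(137, 348) [ 0.4769 -0.338 ] [ 0.4836 -0.3648]
(175, 333) [ 0.4738 -0.3259] [ 0.4801 -0.3515]
(245, 305) [ 0.4679 -0.304 ] [ 0.4737 -0.3273]
disc L,R,T,B [ 0.4332 -0.3829  0.022 ] [ 0.4551 -0.2931  0.022 ] [ 0.4016 -0.3334  0.022 ] [ 0.492 -0.342  0.022]
slots [0.5034 0.0632 0.095 ] [0.5756 0.0517 0.095 ] rim T,B,L,R [0.4915 0.0604 0.095 ] [0.5377 0.0105 0.095 ] [0.5349 0.1046 0.095 ]
```

Call:
carry_out:
  moves: [60,-0.5,-4.5,0,0.031,60,-0.5,-4.5,0,0.031,60,-0.5,-4.5,0,0.031,60,-0.5,-4.5,0,0.031,60,-0.5,-4.5,0,0.031,60,-0.5,-4.5,0,0.031,60,-0.5,-4.5,0,0.031,60,-0.5,-4.5,0,0.031,60,-0.5,-4.5,0,0.031,60,-0.5,-4.5,0,0.031]

```text
clock: 11.3
position: [0.4588, -0.2049, 0.2002]
ee_rot: [0.002, -0.123, 0.992, -0.001]
contact_force: [0.7, 0.3, -0.6]
width: 0.0511
```

Call:
carry_out:
  moves: [60,-0.4,-4.5,0,0,60,-0.4,-4.5,0,0,60,-0.4,-4.5,0,0,60,0,0,-2,0,60,0,0,-2,0,60,0,0,-2,0,60,0,0,-2,0,60,0,0,0,0,60,0,0,0,0,60,0,0,0,0]

```text
clock: 12.3
position: [0.4477, -0.3386, 0.1201]
ee_rot: [0.001, -0.123, 0.992, -0.001]
contact_force: [-0.5, 0.1, -0.2]
width: 0.0512
```

```bash
python3 - <<'E'
from h import *
st=manip.get_state(); print(st['clock'],st['position'],st['qpos']);q=st['ee_rot']
M=R.from_quat([q[1],q[2],q[3],q[0]]).as_matrix(); print('jaw deg',np.degrees(np.arctan2(M[1,1],M[0,1])))
im=manip.get_image('wrist'); a=manip.get_image('scene'); save(np.vstack([im,cv2.resize(a[130:230,280:520],(480,200))[:, :].copy() if 0 else np.pad(cv2.resize(a[130:230,280:520],(480,200)),((0,0),(0,160),(0,0)))]),'w2.png'); np.savez('w2.npz',im=im,pos=st['position'],q=q)
E
```

```text
12.3 [ 0.44766938 -0.3385802   0.12007824] [-7.71517144e-01  3.38030860e-01  1.70773811e+00  4.07545860e-05
  1.09229152e+00 -2.58859314e+00]
jaw deg 104.10955256133828
```

View pics/w2.png

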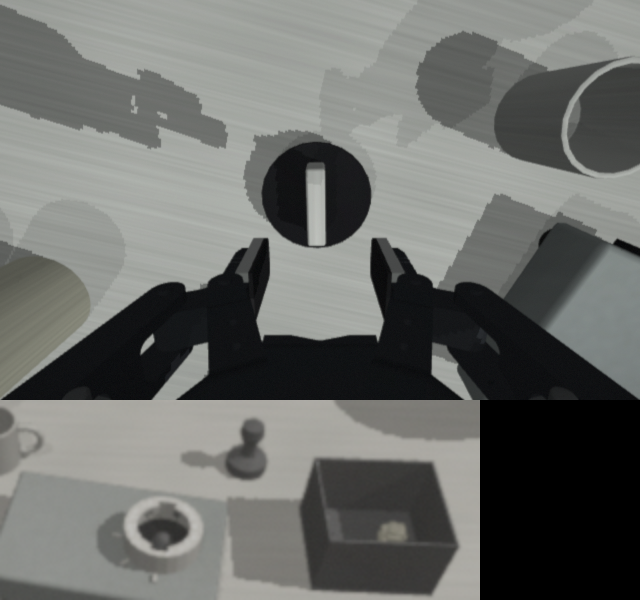

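Wrist view: the lid bar is upright at (316,205), centred between the jaws, on the disc at (316,195). The scene crop shows a clear deck and a ball in the bin at (392,532). The near wall may hide the second ball.

```bash
python3 - <<'E'
from h import *
z=np.load('w2.npz'); im=z['im']; W=cam('wrist',dict(position=z['pos'],ee_rot=z['q']))
g=cv2.cvtColor(im,cv2.COLOR_RGB2GRAY); 
m=np.zeros_like(g); m[155:244,290:345]=(g[155:244,290:345]>130); 
cs=max(cv2.findContours(m,0,2)[0],key=cv2.contourArea)
b=cv2.boxPoints(cv2.minAreaRect(cs)); print(b.round(1))
P=np.array([onz(W,*p,.052)[:2] for p in b]); print(P.round(4),P.mean(0).round(4))
d=np.zeros_like(g); d[135:250,255:380]=(g[135:250,255:380]<45)
cs=max(cv2.findContours(d,0,2)[0],key=cv2.contourArea); (e,ax,an)=cv2.fitEllipse(cv2.convexHull(cs)); print(e,ax,onz(W,*e,.022).round(4), px(W,z['pos']))
E
```

```text
[[307. 170.]
 [324. 170.]
 [324. 243.]
 [307. 243.]]
[[ 0.4202 -0.3547]
 [ 0.4173 -0.3431]
 [ 0.4715 -0.3293]
 [ 0.4746 -0.3418]] [ 0.4459 -0.3422]
(315.9951171875, 194.15048217773438) (104.37846374511719, 107.7930679321289) [ 0.4438 -0.3428  0.022 ] [319.49225291 252.7634451 ]
```

Call:
carry_out:
  moves: [60,-0.1,-0.25,-2,0,60,0,0,-2.5,0,60,0,0,-2.5,0,60,0,0,-1.5,0,60,0,0,-0.8,0,60,0,0,0,0,0,0,0,0,0,0,0,0,0,0,0,0,0,0,0,0,0,0,0,0]
  squeeze: 60

```text
clock: 13.4
position: [0.4465, -0.341, 0.0264]
ee_rot: [0.001, -0.123, 0.992, -0.001]
contact_force: [-0.7, -0.7, 5.1]
width: 0.0131
```

Call:
carry_out:
  moves: [0,0,0,0,0,0,0,0,0,0,0,0,0,1,0,0,0,0,3,0,0,0,0,4,0,0,0,0,4,0,0,0,0,4,0,0,0,2,1,-0.04,0,0.8,4,0,-0.06,0,0.8,4,0,-0.06]

```text
clock: 14.4
position: [0.4614, -0.2392, 0.1958]
ee_rot: [0.0, -0.041, 0.999, 0.0]
contact_force: [0.5, 0.3, -3.5]
width: 0.0132
```

Call:
carry_out:
  moves: [0,1,4,0,-0.05,0,1.3,4,0,-0.05,0,1.3,4,0,-0.05,0,1.3,4,0,-0.05,0,1.3,3,0,-0.043,0,1.3,0,0,0,0,0,0,0,0,0,0,0,0,0,0,0,0,0,0,0,0,0,0,0]

```text
clock: 15.4
position: [0.536, -0.0512, 0.1951]
ee_rot: [-0.0, 0.079, 0.997, 0.0]
contact_force: [0.1, 0.8, -2.3]
width: 0.013
```

```bash
python3 - <<'E'
from h import *
st=manip.get_state(); print(st['clock'],st['position'],st['qpos']);q=st['ee_rot']
M=R.from_quat([q[1],q[2],q[3],q[0]]).as_matrix(); print('jaw deg',np.degrees(np.arctan2(M[1,1],M[0,1])))
im=manip.get_image('wrist'); save(im,'w3.png'); np.savez('w3.npz',im=im,pos=st['position'],q=q)
E
```

```text
15.4 [ 0.5360277  -0.0511661   0.19510476] [-2.24342395e-01  2.44917724e-01  1.64143300e+00 -1.04901022e-04
  1.25599039e+00 -1.63670188e+00]
jaw deg 80.92410199754607
```

View pics/w3.png

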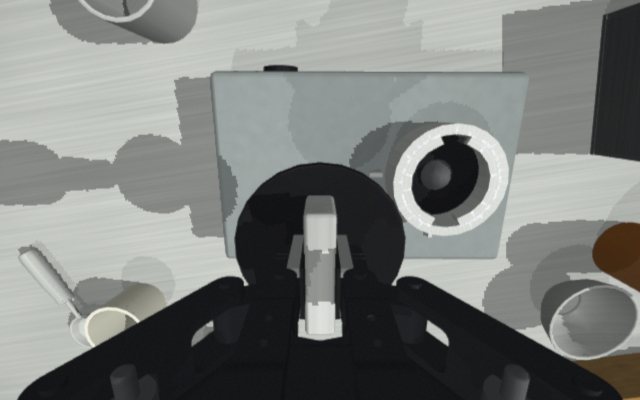

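Deck edges are parallel to the image axes, so the yaw is aligned. The collar ring is centred near (451,179), the slots are at about (458,130) and (446,220), and the bar runs (320,197)–(320,335).

```bash
python3 - <<'E'
from h import *
z=np.load('w3.npz'); im=z['im']; W=cam('wrist',dict(position=z['pos'],ee_rot=z['q'])); zt=z['pos'][2]
hsv=cv2.cvtColor(im,cv2.COLOR_RGB2HSV); m=((hsv[...,2]>185)&(hsv[...,1]<30)).astype(np.uint8); m[:,:385]=0;m[:,512:]=0;m[:118]=0;m[240:]=0
n,l,s,_=cv2.connectedComponentsWithStats(m); k=1+np.argmax(s[1:,4]); print(s[k]); m=(l==k).astype(np.uint8)
h=cv2.convexHull(max(cv2.findContours(m,0,1)[0],key=cv2.contourArea)); 
e=cv2.fitEllipse(h); print(e, onz(W,*e[0],.095).round(4))
P=np.array([onz(W,*p[0],.095)[:2] for p in h]); s=np.linalg.lstsq(np.c_[2*P,np.ones(len(P))],(P**2).sum(1),rcond=None)[0]; c=s[:2]; print('fit',c.round(4),np.sqrt(s[2]+c@c))
# slot angles: sample ring radius 35mm in world
for r in (.034,.0355,.037):
    a=np.radians(np.arange(-180,180,.5)); v=[]
    for t in a:
        u=np.round(px(W,[c[0]+r*np.cos(t),c[1]+r*np.sin(t),.095])).astype(int); v.append(m[u[1],u[0]])
    d=np.degrees(a)[np.array(v)==0]; 
    for lo,hi in((-60,40),(120,240)):
        dd=np.mod(d-lo,360)+lo; q=dd[(dd>lo)&(dd<hi)]; print(r,len(q)and(q.min(),q.max(),np.median(q)))
# bar in hand, underside = zt-.0264 -> bar top z
bt=zt-.0264+.052
for u,v in((308,197),(333,197),(306,335),(335,335)): print(onz(W,u,v,bt).round(4))
for u,v in((212,72),(528,73),(497,258)): print('deck',onz(W,u,v,.06).round(4))
E
```

```text
[ 394  123  115  115 4890]
((450.6533203125, 179.656982421875), (106.46766662597656, 121.13382720947266), 48.8257942199707) [0.5365 0.0576 0.095 ]
fit [0.5389 0.0572] 0.047190438155035645
0.034 (np.float64(-27.0), np.float64(7.5), np.float64(-9.75))
0.034 (np.float64(154.5), np.float64(187.5), np.float64(171.0))
0.0355 (np.float64(-27.5), np.float64(8.5), np.float64(-9.5))
0.0355 (np.float64(154.0), np.float64(188.5), np.float64(171.25))
0.037 (np.float64(-27.5), np.float64(8.0), np.float64(-9.75))
0.037 (np.float64(152.5), np.float64(189.5), np.float64(171.0))
[ 0.4987 -0.05    0.2207]
[ 0.5003 -0.0401  0.2207]
[ 0.5636 -0.0621  0.2207]
[ 0.5657 -0.0489  0.2207]
deck [ 0.4195 -0.1256  0.06  ]
deck [0.4632 0.1411 0.06  ]
deck [0.6354 0.1146 0.06  ]
```

Call:
carry_out:
  moves: [0,0.1,2.8,0,0,0,0.1,2.8,0,0,0,0.1,2.8,0,0,0,0,2.4,-1,0,0,0,0,-2,0,0,0,0,-2,0,0,0,0,-1,0,0,0,0,-0.3,0,0,0,0,0,0,0,0,0,0,0]

```text
clock: 16.45
position: [0.5405, 0.0575, 0.1331]
ee_rot: [0.001, 0.079, 0.997, 0.0]
contact_force: [-0.2, 0.5, -1.9]
width: 0.013
```

```bash
python3 - <<'E'
from h import *
st=manip.get_state(); print(st['clock'],st['position'],st['contact_force'],st['moment'])
q=st['ee_rot'];M=R.from_quat([q[1],q[2],q[3],q[0]]).as_matrix(); print('jaw deg',np.degrees(np.arctan2(M[1,1],M[0,1])))
E
```

```text
16.45 [0.54051661 0.05745593 0.13306836] [-0.1735056   0.51878788 -1.88628618] [0.02252235 0.03059725 0.03379354]
jaw deg 80.98324501725833
```

Call:
carry_out:
  moves: [0,-0.07,0,-0.3,0,0,0,0,-0.3,0,0,0,0,-0.3,0,0,0,0,-0.2,0,0,0,0,-0.2,0,0,0,0,-0.2,0,0,0,0,-0.2,0,0,0,0,-0.2,0,0,0,0,0,0,0,0,0,0,0]

```text
clock: 17.45
position: [0.5391, 0.0578, 0.1131]
ee_rot: [0.0, 0.078, 0.997, 0.0]
contact_force: [-0.7, -0.0, -2.1]
width: 0.0129
```

Call:
carry_out:
  moves: [0,0,0,-0.1,0,0,0,0,-0.1,0,0,0,0,-0.1,0,0,0,0,-0.1,0,0,0,0,-0.1,0,0,0,0,-0.1,0,0,0,0,-0.1,0,0,0,0,0,0,0,0,0,0,0,0,0,0,0,0]

```text
clock: 18.45
position: [0.539, 0.0578, 0.1064]
ee_rot: [0.0, 0.078, 0.997, 0.0]
contact_force: [-2.4, -0.0, 1.7]
width: 0.0129
```

Call:
carry_out:
  moves: [0,0,0,-0.1,0,0,0,0,0,0,0,0,0,0,0,0,0,0,0,0,0,0,0,0,0,0,0,0,0,0,0,0,0,0,0,0,0,0,0,0,0,0,0,0,0,0,0,0,0,0]

```text
clock: 19.45
position: [0.539, 0.0578, 0.1063]
ee_rot: [0.0, 0.078, 0.997, 0.0]
contact_force: [-3.4, -0.9, 7.0]
width: 0.0133
```

```bash
python3 - <<'E'
from h import *
st=manip.get_state(); print(st['clock'],st['position'],st['contact_force'],st['moment'])
q=st['ee_rot'];M=R.from_quat([q[1],q[2],q[3],q[0]]).as_matrix(); print('jaw deg',np.degrees(np.arctan2(M[1,1],M[0,1])))
b=manip.get_image('side'); a=manip.get_image('scene'); save(np.hstack([cv2.resize(b[140:270,240:370],(400,400)),cv2.resize(a[140:240,310:410],(400,400))]),'s3.png')
E
```

```text
19.45 [0.53897048 0.05777799 0.10632318] [-3.36795888 -0.93086327  6.99890709] [0.02141363 0.32333149 0.03827379]
jaw deg 81.01974929951808
```

View pics/s3.png

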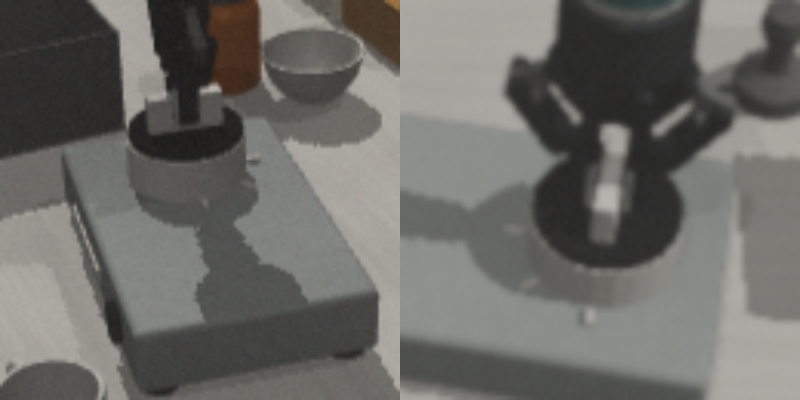

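The lid sits flush on the collar in both views, and z holds under 7 N, so it is home. Next is the twist.

Call:
carry_out:
  moves: [0,0,0,0,-0.07,0,0,0,0,-0.07,0,0,0,0,-0.07,0,0,0,0,-0.07,0,0,0,0,-0.07,0,0,0,0,-0.07,0,0,0,0,-0.07,0,0,0,0,-0.07,0,0,0,0,-0.07,0,0,0,0,0]
  squeeze: 80

```text
clock: 20.55
position: [0.5397, 0.0572, 0.1064]
ee_rot: [0.001, 0.384, 0.924, -0.0]
contact_force: [-2.9, -2.4, 6.6]
width: 0.0125
```

```bash
python3 - <<'E'
from h import *
st=manip.get_state(); print(st['clock'],st['position'],st['contact_force'],st['moment'],st['width'])
q=st['ee_rot'];M=R.from_quat([q[1],q[2],q[3],q[0]]).as_matrix(); print('jaw deg',np.degrees(np.arctan2(M[1,1],M[0,1])))
E
```

```text
20.55 [0.53965376 0.05722324 0.10638394] [-2.89447874 -2.41735894  6.63511249] [-0.32550382  0.25828849 -0.04214461] 0.012523035532684685
jaw deg 44.892036707894455
```

Call:
carry_out:
  moves: [0,0,0,0,-0.05,0,0,0,0,-0.05,0,0,0,0,-0.05,0,0,0,0,-0.005,0,0,0,0,0,0,0,0,0,0,0,0,0,0,0,0,0,0,0,0,0,0,0,0,0,0,0,0,0,0]

```text
clock: 21.55
position: [0.5396, 0.0571, 0.1064]
ee_rot: [0.001, 0.453, 0.891, -0.0]
contact_force: [-2.3, -0.9, 6.3]
width: 0.0125
```

```bash
python3 - <<'E'
from h import *
st=manip.get_state(); print(st['clock'],st['position'],st['contact_force'],st['moment'],st['width'])
q=st['ee_rot'];M=R.from_quat([q[1],q[2],q[3],q[0]]).as_matrix(); print('jaw deg',np.degrees(np.arctan2(M[1,1],M[0,1])))
w=manip.get_image('wrist'); b=manip.get_image('side'); a=manip.get_image('scene')
np.savez('w4.npz',im=w,pos=st['position'],q=q)
out=np.zeros((600,800,3),np.uint8); out[:300,:480]=cv2.resize(w,(480,300)); out[:300,480:780]=cv2.resize(b[140:240,250:350],(300,300)); out[300:,:]=cv2.resize(a[120:240,250:510],(800,300))[:]
out[300:]=cv2.resize(a[120:270,110:510],(800,300)); save(out,'f.png')
E
```

```text
21.55 [0.53955877 0.05714598 0.10636909] [-2.29223563 -0.85653256  6.25260553] [-0.35888896  0.25980767  0.22964064] 0.012537183296559033
jaw deg 36.10929211366997
```

View pics/f.png

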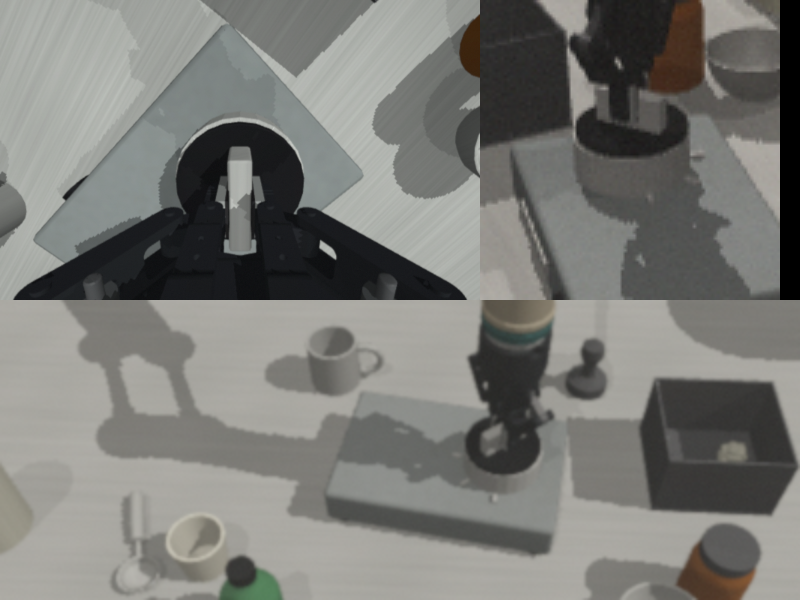

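Final views: the bar is still straight in the jaws, it is turned toward the half rib, and the lid is flush on the collar. The bin shows one ball at (732,452), so I'll check for the second by enhancing that crop.

```bash
python3 - <<'E'
from h import *
a=manip.get_image('scene'); S=cam('scene')
c=a[150:230,425:515].astype(float); c=np.clip(c*1.8,0,255).astype(np.uint8); save(cv2.resize(c,(720,600)[:2],interpolation=cv2.INTER_CUBIC),'bin.png')
for p in [(.515,.313,.0),(.515,.313,.03),(.54,.313,.03),(.48,.36,.015),(.5,.36,.04)]: print(p,((px(S,p)-[425,150])*[8,7.5]).round())
E
```

```text
(0.515, 0.313, 0.0) [259. 460.]
(0.515, 0.313, 0.03) [283. 407.]
(0.54, 0.313, 0.03) [297. 465.]
(0.48, 0.36, 0.015) [398. 359.]
(0.5, 0.36, 0.04) [433. 358.]
```

View pics/bin.png

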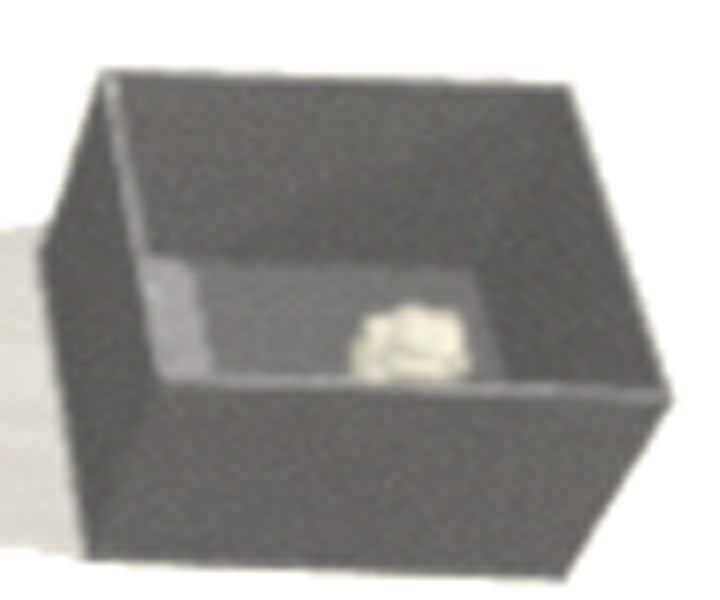

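```bash
python3 - <<'E'
from h import *
st=manip.get_state(); print(st['clock'],st['position'],st['contact_force'],st['width']); print(manip.sign_off())
E
```

```text
21.75 [0.53956244 0.05715068 0.10637618] [-2.29265568 -1.84811259  6.34639729] 0.012672793094838045
the job is handed in; nothing more can be done
None
```

I put both paper balls in the bin, seated the lid home in its collar and turned it about 45° clockwise. I handed in at 21.75 s with the lid still gripped and held there.

**Last checks**
- **Lid seating:** the tool height gives the lid's underside as 80 mm above the counter, the home height. It stayed there under about 6–7 N of downward push.
- **Twist:** the jaw angle went from 81.0° to 36.1°, a turn of 44.9°. The bar showed no visible slip in the grip. I felt about 0.23 N m of resisting moment. I had no direct reading of the drive ring.
- **One odd reading:** partway through the twist, at about 36°, the moment read about −0.04 N m when I expected a positive value. At the final pose it was positive.
- **Paper:** the deck is clear in the last views, but only one ball can be seen in the bin. The second was still gripped on arrival and released inside the bin. Where it should lie is hidden from the camera by the near wall, so I did not see it there.
- **Bin contact:** on the first drop I went about 4 cm too far, and the fingers pushed the bin's +y wall with about 8 N. The bin is fixed and did not shift.
- **Other items:** nothing else was touched, and the bystanders in the last views looked unmoved. I did not measure their positions again.

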